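# Clear the catch tray: slide the cartons into their totes

### The job

Two finished archival cartons, one long and one short, lie in the lanes of the catch tray. Without lifting them, slide each one off an open end of the tray into the tote made for its length, the long carton into the long tote and the short carton into the short tote, until both lie flat on the tote floors, right way up. Leave the bottle, tape roll and eyepiece behind the tray where they are.

Things in the scene. Friction and masses are not known exactly. Their poses are not given: they have to be found in the camera images.
- tray: Fixed aluminium catch tray, 222 mm (its x) by 190 mm (its y). Origin on the desk under its centre. Deck top 36 mm above the desk. Two lanes run along its y, with their centre lines at x = -55 and x = +55 mm, each 104 mm wide: between them a rib 6 mm wide, along the outer edges walls 4 mm thick, all rising 11 to 15 mm above the deck. Both y ends are open, with no wall. Its +x side carries a grey chute plate that reaches to x = 155 mm and 75 mm above the desk.
- tote_long: Fixed shallow blue tote for the long carton, 222 mm (its x) by 158 mm (its y) outside, walls 4 mm thick, inside 214 by 150 mm. Origin on the desk under its centre; inner floor 12 mm and rim 32 mm above the desk, so the rim lies 4 mm below the tray's deck. Stands off one open y end of the tray (either one), axes parallel to the tray's, its centre 178 mm from the tray's; it spans both lanes. The gap between tray and tote is about 4 mm.
- tote_short: Fixed shallow blue tote for the short carton, the same as the long one but 130 mm (its y) outside and 122 mm inside. Stands off the other open end of the tray, its centre 178 mm from the tray's, with a gap of about 18 mm between tray and tote.
- carton_long: Loose rigid carton of brown board with a lid that is fixed on, steel corners and a blank label: 92 mm (its x) by 130 mm (its y) by 28 mm high, about 0.26 kg. Origin at the centre of its underside, z up. Starts flat in one lane of the tray, its long side along the lane. If pushed off the end of the tray it tips over the tote's rim, front first, and its tail drops in once pushed past the rim's inner edge.
- carton_short: The same kind of carton, but 92 mm (its x) by 100 mm (its y) by 28 mm high, about 0.20 kg. Origin at the centre of its underside. Starts flat in the other lane.
- dropper_bottle: Bystander: brown dropper bottle with black bulb, 32 mm across, 105 mm tall, standing behind the tray. Origin under its centre.
- tissue_tape: Bystander: cream tape roll lying flat, 62 mm across, 18 mm high, behind the tray. Origin under its centre.
- spare_eyepiece: Bystander: black eyepiece, 44 mm across, 48 mm tall, standing behind the tray to the left. Origin under its centre. Left (+y) of it and of the tray stands fixed furniture: an open wooden slide box (lid up to about 130 mm high) and, further left and nearer the robot, a grey drawer unit 190 mm tall; pass well above them.

How it is judged:
By the outcome, as a careful person would: the job done as asked, in the order asked, and still so for the second after the job is handed in, with the robot touching nothing.
It also fails if it takes over 51 s, if anything falls off the work surface, if the arm or the gripper's body presses on something with over 40 N, if the wrist force passes 120 N, or if a joint passes its speed limit or range.

### The arm

A 6-joint arm with a two-finger parallel gripper is mounted at the origin on a cart in front of the work surface, level with it; the furniture and walls round the work are solid. World frame = base frame: x ahead of the robot, y to its left, z up, the work surface at z = 0. Lengths are in mm, angles in degrees, forces in N, time in s.
With the tool pointing down it reaches from about 350 to 850 mm from the base axis. Payload 8.1 kg.
Tool frame: the origin (TCP) lies on the centre line of the jaws, within the pads' length; the fingertips stand 19 mm ahead of it and the grasp point (between the pads) is the TCP; z points along the fingers, y is the line along which they close (so a half turn about z gives the same grasp; the last joint's range is limited). The gripper opens to 85 mm and grips with 20 to 120 N. Pads are 22 mm wide; open, the fingers measure 114 mm over their backs; the gripper's body (76 mm by 85 mm) begins 54 mm behind the grasp point. The pads swing forward as they close: fully open they stand 13 mm farther back than shut.
Start: joints at [-78.404, 7.471, 85.268, -0, 87.261, -4.893], TCP at [170.326, -575.321, 250.292] pointing down, gripper open.
Joint ranges: [-169.43, 169.43], [-51.17, 129.36], [1.28, 143.12], [-76.62, 256.62], [0, 156.53], [-152.29, 152.29]. Speed limits (degrees/s): [136.94, 136.94, 159.86, 180, 180, 180].

### API

Orientations are given as [roll, pitch, yaw] about the fixed x, y, z axes, in that order (R = Rz(yaw) Ry(pitch) Rx(roll)).
In Python, from bench import r gives the robot as it stands. The module is installed in compiled form; this text tells all that it offers.
- The arm moves only by the tool servo_tool, never from a script. Its arguments are lists of equal length, an entry for each row: "fingers": the finger opening in m, from 0 to 0.0854; "linear": the shift along the tool's x, y, z in m, a list of three; "rotation": the turn, a rotation vector about the tool's x, y, z in degrees, a list of three. A call has 1 to 10 rows; each row is the pose to reach, as a shift and turn from the pose commanded when the call began, along the tool's axes at that moment; what a row does not reach only later rows make up. A row lasts 1/10 s, in which the tool goes at most 50 mm and 8.59 degrees, less where a joint would pass 70% of its speed; a pose out of reach is approached as far as the arm can. A call with a gripper value outside its range is refused whole. The fingers move at their own pace and stop on an object; "force" is the grip in N (left out, the last holds). Time passes only in rows, so rows that repeat a pose let the fingers close. It gives the time, the measured TCP pose, the force, the opening and the grip force at its end, in the units of the state.
- r.sense(): the state, without advancing time (a new reading comes with each control period).
- r.snapshot(name): name is "side" or "top"; returns a dict with "frame" (480x640x3 uint8, red, green, blue), "fx", "fy", "cx", "cy" (pixels), "camera_from_world" (4x4, takes a point from world to camera coordinates). Camera axes: x right, y up, looking along -z (the intrinsics and any distortion apply to the point x, -y, -z); pixel columns grow to the right and rows downward; lengths in mm; the calibration is good to about 2 mm. A picture is of the moment at which its call begins. There is no depth.
- r.hand_in(): hands the job in; it is judged then, once.
The state is a dict: "time": time; "joint_pos": joint angles; "qd": joint speeds; "joint_efforts": joint torques, N m; "tool_pos": TCP position; "tcp_rot": TCP orientation; "ft_force": force on the tool from outside, world axes, zero at the start; "wrist_torque": the same for the moment, N m; "finger_gap": finger opening in mm; "grip_force": force on a finger pad.
Only numpy, scipy, OpenCV 4.12 (cv2) and the standard library are available. Lean on these libraries where they do the work, as an engineer would, in place of code of your own. Each camera call takes 0.05 s, during which the arm holds its last target. There are 200 camera calls.

## Working session

There is one attempt and no reset: what is moved stays moved. The work goes in short steps, Python scripts to look and compute and a tool call to move; the robot and the scene stay as the last step left them, time stands still between calls to the robot, and variables do not carry over. Pictures are saved under pics/ and viewed, at most 10 in all, crops included, and the job is handed in when it is done.

Besides the shell and the picture viewer there is one more tool, called by a JSON object that holds its "op" and its "data". servo_tool: Moves the arm, as the interface text tells. Its arguments: {"type":"object","properties":{"fingers":{"type":"array","items":{"type":"number"}},"linear":{"type":"array","items":{"type":"array","items":{"type":"number"}}},"rotation":{"type":"array","items":{"type":"array","items":{"type":"number"}}},"force":{"type":"number"}},"required":["fingers","linear","rotation"]}

```bash
mkdir -p pics; python3 - <<'E'
from bench import r
import cv2,numpy as np,pickle
d={}
for n in("top","side"):
    s=r.snapshot(n);d[n]=s
    cv2.imwrite(f"pics/{n}0.png",s["frame"][:,:,::-1])
    print(n,s["fx"],s["fy"],s["cx"],s["cy"],[k for k in s if k!="frame"]);print(np.round(s["camera_from_world"],3).tolist())
pickle.dump(d,open("d.pkl","wb"))
s=r.sense();print(s["time"],s["tool_pos"],s["tcp_rot"])
E
```

```text
top 491.49087645338614 491.49087645338614 318.15016518997345 242.94679538567732 ['fx', 'fy', 'cx', 'cy', 'camera_from_world']
[[0.009, -1.0, -0.024, -110.236], [0.999, 0.008, 0.047, -609.522], [-0.047, -0.024, 0.999, -886.954], [0.0, 0.0, 0.0, 1.0]]
side 518.6102963882007 518.6102963882007 314.7365615814103 244.02400703197029 ['fx', 'fy', 'cx', 'cy', 'camera_from_world']
[[0.868, -0.496, 0.009, -605.846], [0.332, 0.594, 0.733, -173.039], [-0.369, -0.633, 0.681, -861.853], [0.0, 0.0, 0.0, 1.0]]
0.1 [ 170.23512645 -574.85996129  249.34837027] [-1.79905181e+02 -8.40264488e-03  1.64896835e+01]
```

View pics/top0.png

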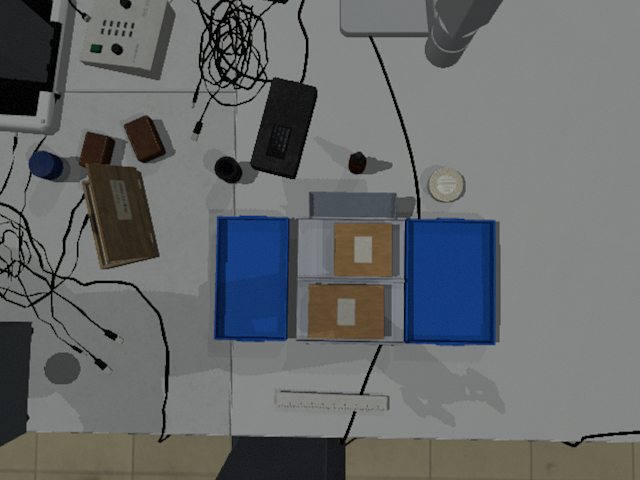

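View pics/side0.png

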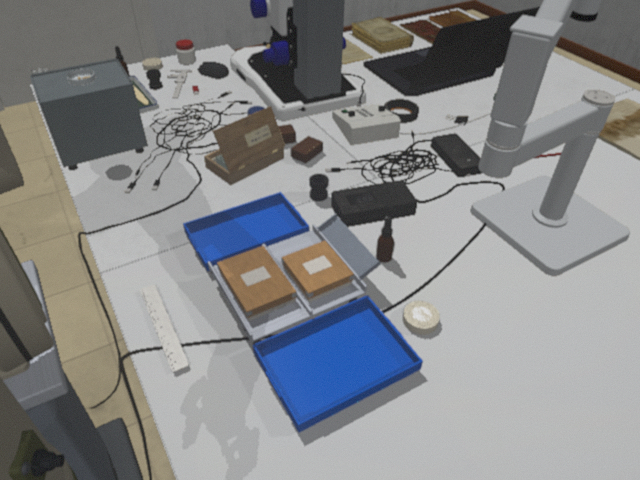

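Top view: up is +x and right is −y. The larger tote (cols 405–498) is on the −y side and the smaller one (215–290) on the +y side. The long carton is in the near lane (308–385, 283–338) and the short one in the far lane (333–392, 222–277). So the long carton goes to −y and the short one to +y.

```bash
cat > h.py <<'E'
import numpy as np,cv2
def ray(s,uv,z):
    M=np.array(s["camera_from_world"]);R=M[:3,:3];c=-R.T@M[:3,3]
    uv=np.atleast_2d(uv).astype(float)
    d=np.c_[(uv[:,0]-s["cx"])/s["fx"],-(uv[:,1]-s["cy"])/s["fy"],-np.ones(len(uv))]@R
    return c+d*((z-c[2])/d[:,2])[:,None]
def blobs(s,lo,hi,zs,amin):
    m=cv2.inRange(cv2.cvtColor(s["frame"],cv2.COLOR_RGB2HSV),lo,hi)
    m=cv2.morphologyEx(m,cv2.MORPH_OPEN,np.ones((5,5)))
    for c in cv2.findContours(m,cv2.RETR_EXTERNAL,cv2.CHAIN_APPROX_NONE)[0]:
        if cv2.contourArea(c)<amin: continue
        w=ray(s,c[:,0],zs)[:,:2].astype(np.float32)
        (x,y),(a,b),t=cv2.minAreaRect(w)
        print("centre",round(x),round(y),"size",round(a),round(b),"ang",round(t,1),"x",w[:,0].min().round(),w[:,0].max().round(),"y",w[:,1].min().round(),w[:,1].max().round())
def look(s):
    print("cartons z64");blobs(s,(8,90,90),(25,255,255),64,1500)
    print("totes z32");blobs(s,(105,150,60),(125,255,255),32,3000)
E
python3 - <<'E'
import pickle;from h import *
d=pickle.load(open("d.pkl","rb"))
for n in d: print(n);look(d[n])
E
```

```text
top
cartons z64
centre 491 -155 size 127 89 ang 89.9 x 446.0 536.0 y -218.0 -91.0
centre 597 -183 size 88 98 ang 0.4 x 553.0 642.0 y -232.0 -134.0
totes z32
centre 547 -339 size 157 215 ang 89.6 x 440.0 655.0 y -418.0 -260.0
centre 547 11 size 123 221 ang 89.6 x 436.0 657.0 y -51.0 72.0
side
cartons z64
centre 488 -157 size 130 91 ang 89.9 x 442.0 533.0 y -222.0 -92.0
centre 595 -186 size 92 102 ang 0.2 x 549.0 641.0 y -237.0 -135.0
totes z32
centre 538 -346 size 221 166 ang 0.1 x 427.0 648.0 y -429.0 -263.0
centre 537 1 size 111 213 ang 88.5 x 431.0 645.0 y -56.0 55.0
```

{"op": "servo_tool", "data": {"fingers": [0.045,0.045,0.045,0.045,0.045,0.045,0.045,0.045,0.045,0.045], "linear": [[0.458,-0.417,0.05],[0.458,-0.417,0.05],[0.458,-0.417,0.05],[0.458,-0.417,0.05],[0.458,-0.417,0.05],[0.458,-0.417,0.05],[0.458,-0.417,0.05],[0.458,-0.417,0.05],[0.458,-0.417,0.05],[0.458,-0.417,0.05]], "rotation": [[0,0,-73.5],[0,0,-73.5],[0,0,-73.5],[0,0,-73.5],[0,0,-73.5],[0,0,-73.5],[0,0,-73.5],[0,0,-73.5],[0,0,-73.5],[0,0,-73.5]]}}

```text
time: 1.1
tool_pos: [428.9, -147.0, 209.8]
tcp_rot: [180.0, 0.0, 90.2]
ft_force: [0.6, -0.3, -0.1]
finger_gap: 45.1
grip_force: 0.0
```

{"op": "servo_tool", "data": {"fingers": [0.045,0.045,0.045,0.045,0.045], "linear": [[0.1,0.062,0.05],[0.1,0.062,0.05],[0.1,0.062,0.05],[0.1,0.062,0.05],[0.1,0.062,0.05]], "rotation": [[0,0,0],[0,0,0],[0,0,0],[0,0,0],[0,0,0]]}}

```text
time: 1.6
tool_pos: [490.0, -48.5, 159.4]
tcp_rot: [-179.9, -0.0, 90.1]
ft_force: [0.1, 0.6, -0.7]
finger_gap: 44.9
grip_force: 0.0
```

Lower to TCP z 60, behind the long carton's tail.

{"op": "servo_tool", "data": {"fingers": [0.045,0.045,0.045,0.045,0.045], "linear": [[0,0.001,0.04],[0,0.001,0.075],[0,0.001,0.1],[0,0.001,0.1],[0,0.001,0.1]], "rotation": [[0,0,0],[0,0,0],[0,0,0],[0,0,0],[0,0,0]]}}

```text
time: 2.1
tool_pos: [491.4, -49.9, 60.9]
tcp_rot: [-180.0, 0.0, 89.9]
ft_force: [-0.0, 0.4, -0.0]
finger_gap: 45.1
grip_force: 0.0
```

```bash
python3 - <<'E'
from bench import r;import cv2,numpy as np
a=[cv2.resize(r.snapshot(n)["frame"][160:400,150:550],(800,480))[:,:,::-1] for n in("top","side")]
cv2.imwrite("pics/p1.png",cv2.resize(np.hstack(a),(800,240)))
cv2.imwrite("pics/p1s.png",a[1])
E
```

```text
(no output)
```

View pics/p1s.png

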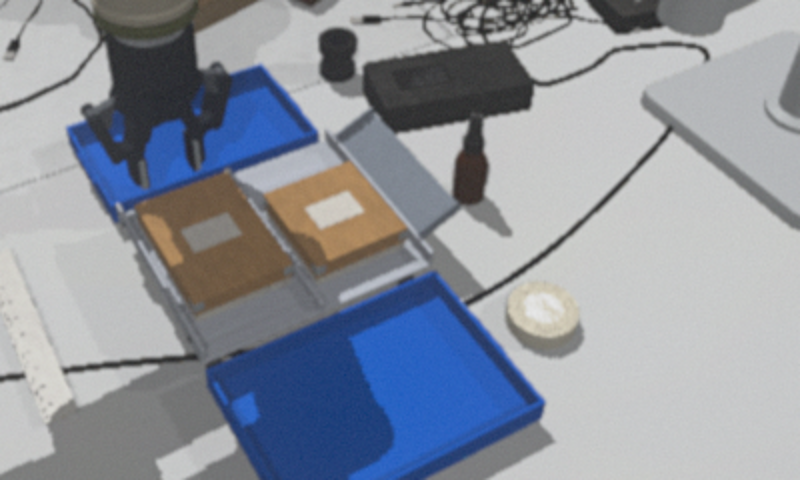

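Side view: the fingers (140–200, 180) sit behind the long carton's tail, between the lane walls. Pushing toward −y.

{"op": "servo_tool", "data": {"fingers": [0.045,0.045,0.045,0.045,0.045,0.045,0.045,0.045,0.045,0.045], "linear": [[-0.01,0,0],[-0.02,0,0],[-0.028,0,0],[-0.036,0,0],[-0.044,0,0],[-0.054,0,0],[-0.064,0,0],[-0.074,0,0],[-0.084,0,0],[-0.094,0,0]], "rotation": [[0,0,0],[0,0,0],[0,0,0],[0,0,0],[0,0,0],[0,0,0],[0,0,0],[0,0,0],[0,0,0],[0,0,0]]}}

```text
time: 3.2
tool_pos: [491.4, -143.8, 60.0]
tcp_rot: [-180.0, -0.0, 90.0]
ft_force: [0.2, 4.7, 3.2]
finger_gap: 44.9
grip_force: 2.4
```

{"op": "servo_tool", "data": {"fingers": [0.045,0.045,0.045,0.045,0.045,0.045,0.045,0.045,0.045,0.045], "linear": [[-0.008,0,0],[-0.016,0,0],[-0.024,0,0],[-0.032,0,0],[-0.04,0,0],[-0.048,0,0],[-0.056,0,0],[-0.064,0,0],[-0.072,0,0],[-0.08,0,0]], "rotation": [[0,0,0],[0,0,0],[0,0,0],[0,0,0],[0,0,0],[0,0,0],[0,0,0],[0,0,0],[0,0,0],[0,0,0]]}}

```text
time: 4.2
tool_pos: [491.1, -223.9, 59.7]
tcp_rot: [-180.0, 0.0, 90.0]
ft_force: [-0.4, 2.3, -0.6]
finger_gap: 44.9
grip_force: 0.7
```

```bash
python3 - <<'E'
from bench import r;import cv2,numpy as np
from h import *
t=r.snapshot("top");look(t)
a=cv2.resize(r.snapshot("side")["frame"][160:440,150:550],(560,392))[:,:,::-1]
cv2.imwrite("pics/p2s.png",a)
E
```

```text
cartons z64
centre 597 -183 size 88 98 ang 0.4 x 553.0 642.0 y -232.0 -134.0
totes z32
centre 565 -340 size 156 179 ang 89.6 x 476.0 655.0 y -418.0 -262.0
centre 548 11 size 123 220 ang 89.5 x 438.0 657.0 y -51.0 73.0
```

View pics/p2s.png

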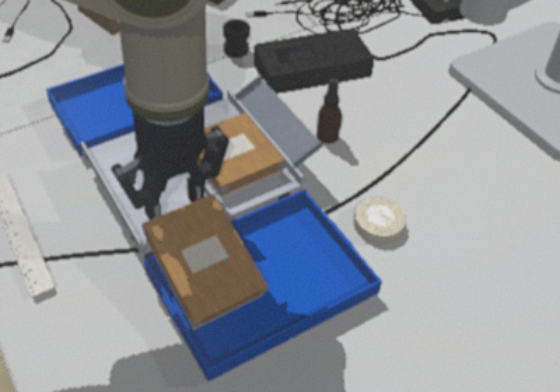

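The long carton (145–268, 195–325) is tipped front-first into the tote with its tail still on the rim. I'll push on.

{"op": "servo_tool", "data": {"fingers": [0.045,0.045,0.045,0.045,0.045,0.045,0.045,0.045], "linear": [[-0.006,0,0],[-0.012,0,0],[-0.018,0,0],[-0.024,0,0],[-0.03,0,0],[-0.036,0,0],[-0.036,0,0],[-0.036,0,0]], "rotation": [[0,0,0],[0,0,0],[0,0,0],[0,0,0],[0,0,0],[0,0,0],[0,0,0],[0,0,0]]}}

```text
time: 5.1
tool_pos: [491.5, -259.4, 60.2]
tcp_rot: [180.0, 0.0, 90.0]
ft_force: [-0.1, -0.2, 0.6]
finger_gap: 44.6
grip_force: 0.0
```

```bash
python3 - <<'E'
from bench import r;import cv2,numpy as np
a=cv2.resize(r.snapshot("side")["frame"][160:440,150:550],(560,392))[:,:,::-1]
cv2.imwrite("pics/p3s.png",a)
E
```

```text
(no output)
```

View pics/p3s.png

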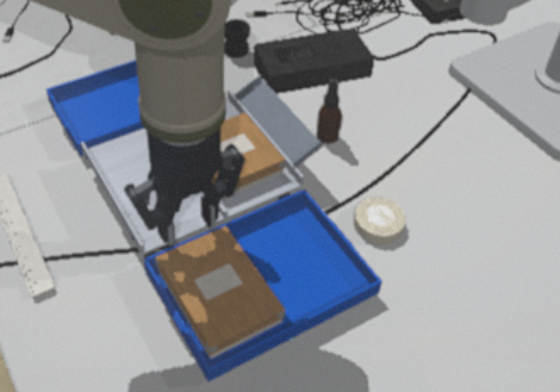

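The carton has dropped in, with its tail inside the rim (200, 240). Next I raise and go behind the short carton.

{"op": "servo_tool", "data": {"fingers": [0.045,0.045,0.045,0.045,0.045,0.045,0.045,0.045], "linear": [[0.004,0,-0.03],[0.004,0,-0.07],[0,0.03,-0.08],[-0.012,0.07,-0.08],[-0.012,0.106,-0.08],[-0.012,0.106,-0.08],[-0.012,0.106,-0.08],[-0.012,0.106,-0.08]], "rotation": [[0,0,0],[0,0,0],[0,0,0],[0,0,0],[0,0,0],[0,0,0],[0,0,0],[0,0,0]]}}

```text
time: 5.95
tool_pos: [596.7, -270.8, 139.8]
tcp_rot: [-179.9, -0.0, 90.0]
ft_force: [-0.2, -0.6, -0.3]
finger_gap: 45.1
grip_force: 0.0
```

```bash
python3 - <<'E'
from bench import r;from h import *
t=r.snapshot("side")
for z in(40,64): print(z);blobs(t,(8,60,50),(25,255,255),z,1200)
cv2.imwrite("pics/p4s.png",cv2.resize(t["frame"][160:440,150:550],(560,392))[:,:,::-1])
E
```

```text
40
centre 487 -340 size 136 95 ang 89.8 x 439.0 535.0 y -408.0 -272.0
centre 605 -169 size 100 114 ang 0.0 x 555.0 656.0 y -227.0 -112.0
centre 689 303 size 247 166 ang 78.8 x 588.0 794.0 y 191.0 411.0
64
centre 479 -355 size 131 92 ang 89.8 x 433.0 525.0 y -420.0 -289.0
centre 593 -190 size 97 110 ang 0.0 x 545.0 642.0 y -245.0 -135.0
centre 674 266 size 238 160 ang 78.8 x 577.0 775.0 y 158.0 370.0
```

View pics/p4s.png

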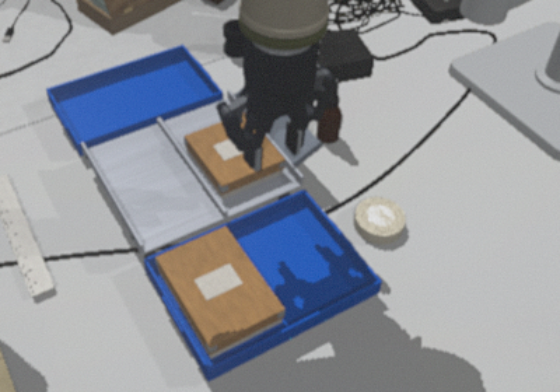

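The long carton lies flat inside the long tote: its top at z=40 spans y −408…−272. Lowering behind the short carton and pushing toward +y.

{"op": "servo_tool", "data": {"fingers": [0.045,0.045,0.045,0.045,0.045], "linear": [[0,0,0.03],[0,0,0.06],[0,0,0.08],[0,0,0.08],[0.01,0,0.08]], "rotation": [[0,0,0],[0,0,0],[0,0,0],[0,0,0],[0,0,0]]}}

```text
time: 6.5
tool_pos: [596.9, -261.9, 60.8]
tcp_rot: [180.0, 0.0, 89.9]
ft_force: [0.4, 0.4, 0.0]
finger_gap: 45.5
grip_force: 0.0
```

{"op": "servo_tool", "data": {"fingers": [0.045,0.045,0.045,0.045,0.045,0.045,0.045,0.045,0.045,0.045], "linear": [[0.008,0,0],[0.016,0,0],[0.024,0,0],[0.032,0,0],[0.042,0,0],[0.052,0,0],[0.062,0,0],[0.072,0,0],[0.082,0,0],[0.092,0,0]], "rotation": [[0,0,0],[0,0,0],[0,0,0],[0,0,0],[0,0,0],[0,0,0],[0,0,0],[0,0,0],[0,0,0],[0,0,0]]}}

```text
time: 7.5
tool_pos: [597.4, -168.1, 60.0]
tcp_rot: [-180.0, -0.0, 90.0]
ft_force: [1.0, -2.3, 1.7]
finger_gap: 45.1
grip_force: 1.1
```

{"op": "servo_tool", "data": {"fingers": [0.045,0.045,0.045,0.045,0.045,0.045,0.045,0.045,0.045,0.045], "linear": [[0.008,0,0],[0.016,0,0],[0.024,0,0],[0.032,0,0],[0.04,0,0],[0.048,0,0],[0.056,0,0],[0.064,0,0],[0.072,0,0],[0.08,0,0]], "rotation": [[0,0,0],[0,0,0],[0,0,0],[0,0,0],[0,0,0],[0,0,0],[0,0,0],[0,0,0],[0,0,0],[0,0,0]]}}

```text
time: 8.5
tool_pos: [597.4, -88.2, 59.9]
tcp_rot: [-180.0, -0.0, 90.0]
ft_force: [-0.2, -1.1, 1.7]
finger_gap: 45.0
grip_force: 0.6
```

```bash
python3 - <<'E'
from bench import r;import cv2,numpy as np
a=[cv2.resize(r.snapshot(n)["frame"][140:380,150:510],(400,267))[:,:,::-1] for n in("top","side")]
cv2.imwrite("pics/p5.png",np.hstack(a))
E
```

```text
(no output)
```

View pics/p5.png

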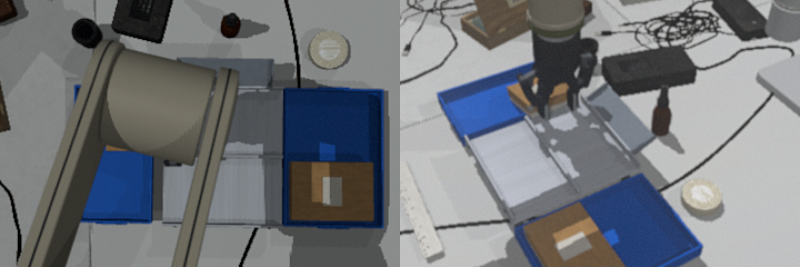

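The short carton (510–560, 65–110 in the side half) is over the short tote and still square. I'll do the last 40 mm and then retreat upward.

{"op": "servo_tool", "data": {"fingers": [0.045,0.045,0.045,0.045,0.045,0.045,0.045,0.045,0.045], "linear": [[0.006,0,0],[0.012,0,0],[0.018,0,0],[0.024,0,0],[0.03,0,0],[0.036,0,0],[0.04,0,0],[0.04,0,0],[0.04,0,0]], "rotation": [[0,0,0],[0,0,0],[0,0,0],[0,0,0],[0,0,0],[0,0,0],[0,0,0],[0,0,0],[0,0,0]]}}

```text
time: 9.5
tool_pos: [597.5, -48.9, 60.1]
tcp_rot: [180.0, 0.0, 90.0]
ft_force: [-0.1, -0.1, -0.4]
finger_gap: 44.9
grip_force: 0.0
```

{"op": "servo_tool", "data": {"fingers": [0.045,0.045,0.045,0.045,0.045,0.045,0.045,0.045,0.045,0.045], "linear": [[-0.005,0,-0.01],[-0.005,0,-0.04],[-0.005,0,-0.08],[-0.005,0,-0.12],[-0.03,-0.03,-0.16],[-0.07,-0.05,-0.17],[-0.11,-0.08,-0.17],[-0.15,-0.1,-0.17],[-0.19,-0.12,-0.17],[-0.23,-0.15,-0.17]], "rotation": [[0,0,0],[0,0,0],[0,0,0],[0,0,0],[0,0,0],[0,0,0],[0,0,0],[0,0,0],[0,0,0],[0,0,0]]}}

```text
time: 10.5
tool_pos: [446.6, -281.0, 231.3]
tcp_rot: [179.9, 0.1, 90.0]
ft_force: [0.3, -0.6, -0.6]
finger_gap: 44.7
grip_force: 0.0
```

```bash
python3 - <<'E'
from bench import r;from h import *
S={n:r.snapshot(n) for n in("top","side")}
for n in S: print(n);blobs(S[n],(8,60,50),(25,255,255),40,1000)
a=[cv2.resize(S[n]["frame"][140:400,150:510],(400,289))[:,:,::-1] for n in S]
cv2.imwrite("pics/p6.png",np.hstack(a))
E
```

```text
top
centre 491 -334 size 129 91 ang 89.9 x 445.0 537.0 y -399.0 -270.0
centre 597 11 size 89 100 ang 0.4 x 553.0 642.0 y -39.0 61.0
side
centre 487 -340 size 136 94 ang 89.4 x 439.0 535.0 y -408.0 -272.0
```

View pics/p6.png

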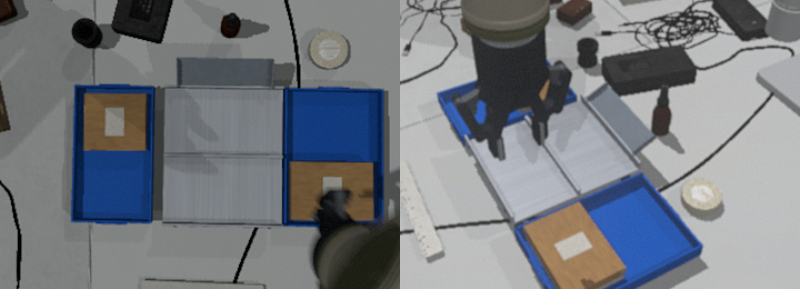

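Both cartons lie flat inside the matching totes: at z=40 they measure 129×91 and 100×89 mm. The bystanders haven't moved, and the arm is clear.

```bash
python3 -c "
from bench import r
print(r.hand_in())"
```

```text
the job is handed in; nothing more can be done
None
```

The long carton lies flat in the long tote and the short carton flat in the short tote; the bottle, tape roll and eyepiece were not touched, and the job is handed in at about 10.6 s.

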